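Bleed the nitrogen dry box, free its two-stage door and hold it wide open

ROBOT

A 6-joint arm with a two-finger parallel gripper is mounted at the origin on a cart in front of the work surface, level with it; the furniture and walls round the work are solid. World frame = base frame: x ahead of the robot, y to its left, z up, the work surface at z = 0. Lengths are in m, angles in degrees, forces in N, time in s.
With the tool pointing down it reaches from about 0.25 to 0.725 m from the base axis. Payload 9.7 kg.
Tool frame: the origin (TCP) lies midway between the tips of the shut fingers; the grasp point (between the pads) lies 19 mm behind it (bot.hold_point_z is the distance from the TCP to the grasp point, in m); z points along the fingers, y is the line along which they close (so a half turn about z gives the same grasp; the last joint's range is limited). The gripper opens to 85 mm and grips with 20 to 120 N. Pads are 22 mm wide; open, the fingers measure 114 mm over their backs; the gripper's body (76 mm by 85 mm) begins 54 mm behind the grasp point. The pads swing forward as they close: fully open they stand 13 mm farther back than shut.
Start: joints at [-71.448, 4.979, 10.078, 95.1, 0, 90], TCP at [0.175, -0.521, 0.231] pointing down, gripper open.
Joint ranges: [-179.16, 179.16], [-48.56, 103.87], [-65.8, 70.77], [-126.05, 130.52], [-82.76, 87.17], [-180, 180]. Speed limits (degrees/s): [127.2, 127.2, 147.25, 180, 180, 180].

INTERFACE

Orientations are given as [roll, pitch, yaw] about the fixed x, y, z axes, in that order (R = Rz(yaw) Ry(pitch) Rx(roll)).
In Python, from workcell import bot gives the robot as it stands.
- The arm moves only by the tool play_rows, never from a script. Its argument "steps" is a list that holds one entry, the list of rows, each a list of 4 numbers: the shift along the tool's x, y, z in m, then the turn about the tool's z in rad. In form: [[[tx, ty, tz, yaw], ...]]. A call has exactly 5 rows; each row shifts and turns the commanded pose from where the row before left it, along the tool's axes as they then stand; what a row does not reach is not made up. A row lasts 1/12 s, in which the tool goes at most 41.7 mm and 7.16 degrees, less where a joint would pass 70% of its speed; a pose out of reach is approached as far as the arm can. A call is refused whole if a number of a shift passes 0.0417 or a number of a turn 0.125, either way. A call with a gripper value outside its range is refused whole. "gripper" is the finger opening in m, from 0 to 0.0854, set as the call begins (left out, the last holds). The fingers move at their own pace and stop on an object; "squeeze" is the grip in N (left out, the last holds). Time passes only in rows, so rows that do not move let the fingers close, or fill a call up. It gives the time, the measured TCP pose, the force, the opening and the grip force at its end, in the units of the state.
- bot.get_obs(): the state, without advancing time (a new reading comes with each control period).
- bot.camera(name): name is "side" or "top" or "wrist"; returns a dict with "img" (384x512x3 uint8, blue, green, red), "vfov" (degrees; the focal length in pixels is half the picture's height over the tangent of half this angle, whatever the lens; pixels are square), "cx", "cy" (the principal point, pixels), "D" ([k1, k2, p1, p2, k3] as OpenCV has them; the pictures are not rectified), "xyz" and "attitude" of the camera in the world. Camera axes: x right, y down, z forward; pixel columns grow to the right and rows downward; lengths in m; the calibration is good to about 2 mm. A picture is of the moment at which its call begins. There is no depth.
- bot.job_done(): hands the job in; it is judged then, once.
The state is a dict: "time": time; "q": joint angles; "qd": joint speeds; "joint_efforts": joint torques, N m; "ee_pos": TCP position; "tcp_rot": TCP orientation; "wrist_force": force on the tool from outside, world axes, zero at the start; "torque": the same for the moment, N m; "opening": finger opening in m; "grasp_force": force on a finger pad.
Only numpy, scipy, OpenCV 4.12 (cv2) and the standard library are available. Lean on these libraries where they do the work, as an engineer would, in place of code of your own. Each camera call takes 0.05 s, during which the arm holds its last target. There are 200 camera calls.

TASK

Bleed the nitrogen dry box by squeezing its red vent trigger fully against the black grip and letting it go, then squeeze and let go the green main catch, so that the door springs out onto its safety catch, and after it the yellow safety catch, so that the door springs ajar. Then take the door by its upright steel pull bar and swing it past the click of its detent to nearly a right angle, so that the samples can be taken out. Finish while still holding it wide open by the bar, because its spring pulls it back, and leave the other things on the bench where they are.

Things in the scene. Friction and masses are not known exactly. Their poses are not given: they have to be found in the camera images.
- dry_box: white and clear dry box, fixed to the bench, 180 mm deep (its x), 250 mm wide (its y), 160 mm high; origin under its centre; the front with the blue-framed door faces its own -x, towards the robot. The level roof, 160 mm above the bench, carries the controls, which are set square to its axes (front = -x, left = +y); none is higher than 60 mm above the roof
- vent_grip (a point): where to close the fingers, along the box's x, on the vent: 42 mm above the roof, axes as the box. Two round bars along y, 12 mm thick, 75 mm long: the fixed black grip behind, the red trigger in front. At rest the trigger's front face is 25 mm in front of this point, the grip's rear face 15 mm behind it; fully squeezed, the pair is 29 mm over all and centred here
- vent_trigger (a joint): angle of the red vent trigger, pivoted at its left end: 0 at rest, 0.24 rad squeezed fully, which takes about 8 N; a spring returns it
- main_catch_grip (a point): where to close the fingers, along the box's y, on the main catch: 38 mm above the roof, axes as the box. Two upright plates, 22 mm wide along x, tops 55 mm above the roof: the fixed black grip to the right, the sprung green tab to the left. At rest the tab's left face is 19 mm left of this point, the grip's right face 12.5 mm right of it; fully squeezed, 23 mm over all, centred here
- main_catch (a joint): angle of the green main catch: 0 at rest, 0.22 rad squeezed fully, which takes about 8 N; it has let the door go by 0.13 rad; a spring returns it. Its steel rods lie up to 18 mm above the roof
- safety_catch_grip (a point): the same for the safety catch, 85 mm further left, with a yellow tab: the same plates, sizes and heights as the main catch
- safety_catch (a joint): angle of the yellow safety catch: 0 at rest, 0.22 rad squeezed fully, which takes about 8 N; it has let the door go by 0.13 rad; a spring returns it. Its steel rods lie up to 18 mm above the roof
- door (a joint): opening angle of the door: 0 shut on the main catch, 0.10 rad on the safety catch, 0.31 rad ajar when both have let go (its spring's neutral); detent from 0.65 to 1.05 rad (about 6 N at the pull bar to pass it), stop at 1.75 rad. Beyond 0.31 rad the spring (0.5 N m per rad) pulls it back, 4 N at the pull bar when wide open
- door_hinge (a point): point on the door's upright hinge axis, level with the roof, at the left of the box's front. The door opens towards the robot: its right edge swings to the front and then to the left, clockwise from above
- pull_grip (a point): where to grip the pull bar, an upright round bar with a free-turning steel sleeve 14 mm thick, from 22 mm above to 48 mm below this point, under a black cap of the same width 29 mm above it. This point is 10 mm above roof level, 38 mm out from the door's face, 132 mm from the hinge axis; the stays to the door are over 50 mm below. Axes turn with the door: x from the bar to the door, y along the door to the hinge
- pull_bar: the steel sleeve of the pull bar; origin at its lower end, 48 mm below the grip point; it turns freely on the bar
- marker_3: bystander: blue and white felt marker, 131 mm long, lying right of the box
- tape_roll: bystander: roll of label tape, 62 mm across, lying flat right of the box
- pipette_bulb: bystander: red rubber pipette bulb, 93 mm long
- tweezers: bystander: steel tweezers, 130 mm long
- petri_1: bystander: petri dish, 70 mm across, left of the box
- beaker_11: bystander: 100 mL beaker with yellow contents, 72 mm tall, left of the box

How it is judged:
By the outcome, as a careful person would: the job done as asked, in the order asked, and still so for the second after the job is handed in, while the arm keeps its last pose, push and grip.
It also fails if it takes over 64 s, if anything falls off the work surface, if the arm or the gripper's body presses on something with over 40 N, if the wrist force passes 120 N, or if a joint passes its speed limit or range.

## Working session

There is one attempt and no reset: what is moved stays moved. The work goes in short steps, Python scripts to look and compute and a tool call to move; the robot and the scene stay as the last step left them, time stands still between calls to the robot, and variables do not carry over. Pictures are saved under pics/ and viewed, at most 10 in all, crops included, and the job is handed in when it is done.

Besides the shell and the picture viewer there is one more tool, called after "Call:" by a JSON object that holds its "fn" and its "kwargs", one argument or row to a line. play_rows: Moves the arm, as the interface text tells. Its arguments: {"type":"object","properties":{"steps":{"type":"array","items":{"type":"array","items":{"type":"array","items":{"type":"number"}}}},"gripper":{"type":"number"},"squeeze":{"type":"number"}},"required":["steps"]}

```bash
mkdir -p pics; ls; cat > h.py <<'E'
import numpy as np, cv2
from scipy.spatial.transform import Rotation as R
from workcell import bot
def rays(c,uv):
    h,w=c["img"].shape[:2]; f=h/2/np.tan(np.radians(c["vfov"])/2)
    K=np.array([[f,0,c["cx"]],[0,f,c["cy"]],[0,0,1]])
    p=cv2.undistortPoints(np.array(uv,float).reshape(-1,1,2),K,np.array(c["D"],float)).reshape(-1,2)
    d=np.c_[p,np.ones(len(p))]@R.from_euler("xyz",c["attitude"],degrees=True).as_matrix().T
    return np.array(c["xyz"]),d
def plane(c,uv,z):
    o,d=rays(c,uv); return o+d*((z-o[2])/d[:,2])[:,None]
def proj(c,P):
    h,w=c["img"].shape[:2]; f=h/2/np.tan(np.radians(c["vfov"])/2)
    K=np.array([[f,0,c["cx"]],[0,f,c["cy"]],[0,0,1]])
    M=R.from_euler("xyz",c["attitude"],degrees=True).as_matrix().T
    return cv2.projectPoints(np.array(P,float).reshape(-1,3),cv2.Rodrigues(M)[0],-M@np.array(c["xyz"]),K,np.array(c["D"],float))[0].reshape(-1,2)
E
python3 - <<'E'
from h import *
print(bot.get_obs(), bot.hold_point_z)
for n in("top","side"):
    c=bot.camera(n); cv2.imwrite(f"pics/{n}0.png",c["img"]); print(n,{k:v for k,v in c.items() if k!="img"})
    np.save(f"{n}0.npy",c,allow_pickle=True)
E
```

```text
pics
{'time': 0.0, 'q': array([-7.14485950e+01,  5.01130316e+00,  1.00358552e+01,  9.50989673e+01,
        1.98949528e-03,  8.99993912e+01]), 'qd': array([-0.08810352, -0.05557693, -0.03151859, -0.02572594,  0.01452353,
       -0.05054166]), 'joint_efforts': array([ 2.94137899e-03, -5.20390785e+01,  4.64808333e+01,  1.62711809e-02,
        3.01927366e-05,  1.83520228e-05]), 'ee_pos': array([ 0.17492603, -0.52121308,  0.23059366]), 'tcp_rot': array([-1.79925585e+02, -1.99028426e-03,  1.85520112e+01]), 'wrist_force': array([ 0.39817038, -0.25878945,  0.44289098]), 'torque': array([ 0.01244634, -0.0358452 ,  0.01807372]), 'grasp_force': 0.0, 'opening': 0.08561795549028751} 0.0187
top {'vfov': 54.56557493427644, 'cx': 253.6198409379435, 'cy': 192.30273192005143, 'D': array([-0.05394702,  0.        ,  0.        ,  0.        ,  0.        ]), 'xyz': array([0.48335613, 0.15444174, 1.28455706]), 'attitude': array([-174.36186822,    1.23158705,  -90.51071307])}
side {'vfov': 46.08792153271513, 'cx': 257.1931120004604, 'cy': 193.9191801778616, 'D': array([-0.05178616,  0.        ,  0.        ,  0.        ,  0.        ]), 'xyz': array([-0.05922182,  1.3511622 ,  0.97821912]), 'attitude': array([-121.62591353,   -0.93281444, -150.82731877])}
```

View pics/top0.png

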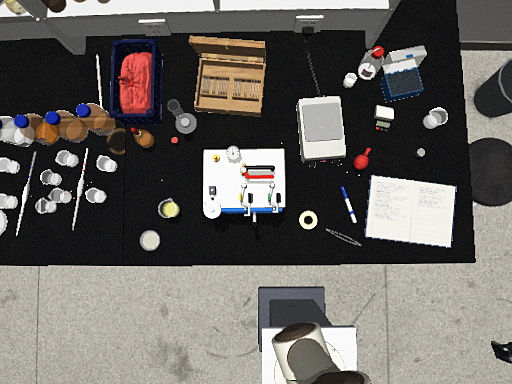

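View pics/side0.png

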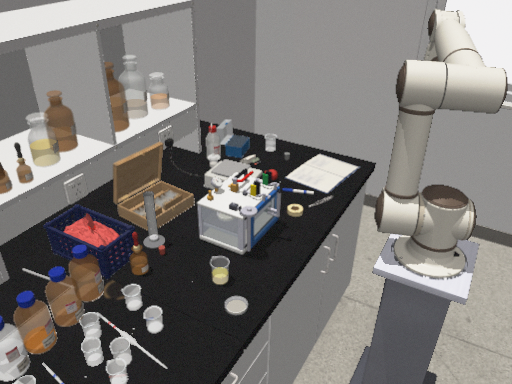

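The top view shows the box roof at about (204–285, 149–208). The red trigger is near (258,175), with the catches near (243,197) and (270,197) and the pull bar near (255,218). I'll enlarge that area and measure the roof outline.

```bash
python3 - <<'E'
from h import *
c=np.load("top0.npy",allow_pickle=True).item(); im=c["img"]
cr=im[140:240,190:300]; cv2.imwrite("pics/topc.png",cv2.resize(cr,None,fx=6,fy=6,interpolation=cv2.INTER_CUBIC)[:600])
P=plane(c,[(204,149.5),(285,149.5),(285,206),(204,206)],.16); print(P.round(4))
hsv=cv2.cvtColor(im,cv2.COLOR_BGR2HSV)
for n,lo,hi in(("red",(0,150,100),(6,255,255)),("green",(50,100,50),(95,255,255)),("yel",(22,120,100),(35,255,255)),("blue",(100,150,80),(120,255,255))):
    m=cv2.inRange(hsv,lo,hi); m[:, :195]=0; m[:,295:]=0; m[:140]=0; m[225:]=0
    k,l,s,ce=cv2.connectedComponentsWithStats(m)
    for i in range(1,k):
        if s[i][4]>4: print(n,s[i],ce[i].round(1),plane(c,[ce[i]],.21 if n!="blue" else .155).round(3))
E
```

```text
[[0.729  0.3296 0.16  ]
 [0.7255 0.0801 0.16  ]
 [0.552  0.0832 0.16  ]
 [0.5545 0.3287 0.16  ]]
red [244 172  30   7  97] [257.4 175.8] [[0.638 0.165 0.21 ]]
green [269 193   1   8   8] [269.  196.5] [[0.577 0.132 0.21 ]]
yel [213 155   6   6  20] [215.2 156.8] [[0.696 0.289 0.21 ]]
yel [239 194   3   7  17] [239.9 196.9] [[0.577 0.217 0.21 ]]
blue [222 208  26   6 126] [233.6 210.2] [[0.541 0.239 0.155]]
blue [250 208  23   5 105] [261.2 209.9] [[0.541 0.155 0.155]]
blue [279 208   4   4  15] [280.4 209.4] [[0.542 0.097 0.155]]
```

View pics/topc.png

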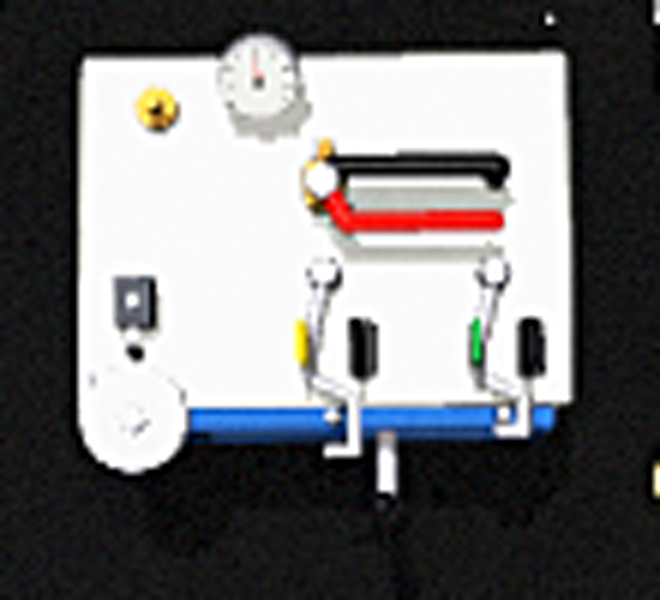

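The enlarged crop shows the red trigger at rows ~220 and the black grip at ~166. The green and yellow tabs sit left of their black plates, and the pull-bar cap is at about (385,500). The box measures 0.25 x 0.175 m, which fits, with a yaw of about -0.6°. I'll turn, rise and move over the vent for a closer look.

```bash
python3 - <<'E'
from h import *
c=np.load("top0.npy",allow_pickle=True).item()
f=lambda X,Y,z:plane(c,[(190+(X+.5)/6-.5,140+(Y+.5)/6-.5)],z)[0].round(4)
print("red axis",f(350,220,.208),f(502,220,.208),"blk",f(420,166,.208))
print("main blk right",f(545,347,.215),"green left",f(470,342,.21),"saf blk right",f(377,347,.215),"yel left",f(295,342,.21))
print("bar cap",f(385,503,.2),"disk",f(133,420,.16),"redpivot",f(322,180,.208))
E
```

```text
red axis [0.6372 0.1929 0.208 ] [0.6363 0.119  0.208 ] blk [0.6633 0.1585 0.208 ]
main blk right [0.5735 0.0994 0.215 ] green left [0.5768 0.1353 0.21  ] saf blk right [0.5744 0.1801 0.215 ] yel left [0.5777 0.2198 0.21  ]
bar cap [0.4998 0.1772 0.2   ] disk [0.5434 0.3051 0.16  ] redpivot [0.657  0.2064 0.208 ]
```

Call:
{"fn": "play_rows", "kwargs": {
  "steps": [
    [[0,0,-0.01,-0.1237],[0,0,-0.01,-0.1237],[0,0,-0.01,-0.1237],[0,0,-0.01,-0.1237],[0,0,-0.01,-0.1237]]
  ],
  "gripper": 0.066,
  "squeeze": 30
}}

```text
time: 0.52
ee_pos: [0.175, -0.5213, 0.2813]
tcp_rot: [-180.0, -0.0, 54.3]
wrist_force: [0.0, -0.5, -0.2]
opening: 0.0663
grasp_force: 0.0
```

Call:
{"fn": "play_rows", "kwargs": {
  "steps": [
    [[0,0,-0.01,-0.1237],[0,0,-0.01,-0.1237],[0,0,-0.01,-0.1237],[0,0,-0.01,-0.1237],[0,0,-0.01,-0.1237]]
  ]
}}

```text
time: 0.93
ee_pos: [0.175, -0.5213, 0.3314]
tcp_rot: [-180.0, -0.0, 89.8]
wrist_force: [-0.3, 0.1, -0.5]
opening: 0.066
grasp_force: 0.0
```

Call:
{"fn": "play_rows", "kwargs": {
  "steps": [
    [[0.0276,0.019,0,0],[0.0276,0.019,0,0],[0.0276,0.019,0,0],[0.0276,0.019,0,0],[0.0276,0.019,0,0]]
  ]
}}

```text
time: 1.35
ee_pos: [0.2719, -0.383, 0.3309]
tcp_rot: [-180.0, -0.0, 89.4]
wrist_force: [-0.5, -0.3, 0.5]
opening: 0.0659
grasp_force: 0.0
```

Call:
{"fn": "play_rows", "kwargs": {
  "steps": [
    [[0.0276,0.019,0,0],[0.0276,0.019,0,0],[0.0276,0.019,0,0],[0.0276,0.019,0,0],[0.0276,0.019,0,0]]
  ]
}}

```text
time: 1.77
ee_pos: [0.3683, -0.2458, 0.3311]
tcp_rot: [-180.0, -0.0, 89.4]
wrist_force: [0.1, -1.6, 0.5]
opening: 0.0658
grasp_force: 0.0
```

Call:
{"fn": "play_rows", "kwargs": {
  "steps": [
    [[0.0276,0.019,0,0],[0.0276,0.019,0,0],[0.0276,0.019,0,0],[0.0276,0.019,0,0],[0.0276,0.019,0,0]]
  ]
}}

```text
time: 2.18
ee_pos: [0.4647, -0.1086, 0.3311]
tcp_rot: [-180.0, -0.0, 89.4]
wrist_force: [0.8, -0.6, 0.5]
opening: 0.0661
grasp_force: 0.0
```

Call:
{"fn": "play_rows", "kwargs": {
  "steps": [
    [[0.0276,0.019,0,0],[0.0276,0.019,0,0],[0.0276,0.019,0,0],[0.0276,0.019,0,0],[0.0276,0.019,0,0]]
  ]
}}

```text
time: 2.6
ee_pos: [0.5611, 0.0284, 0.3309]
tcp_rot: [-180.0, 0.0, 89.4]
wrist_force: [1.7, -1.3, -0.4]
opening: 0.0661
grasp_force: 0.0
```

Call:
{"fn": "play_rows", "kwargs": {
  "steps": [
    [[0.025,0.017,0,0],[0.025,0.017,0,0],[0.025,0.017,0,0],[0.025,0.017,0,0],[0.025,0.017,0,0]]
  ]
}}

```text
time: 3.02
ee_pos: [0.6473, 0.1523, 0.3308]
tcp_rot: [-180.0, 0.0, 89.4]
wrist_force: [1.2, -0.2, 1.2]
opening: 0.0659
grasp_force: 0.0
```

```bash
python3 - <<'E'
from h import *
c=bot.camera("wrist"); np.save("w1.npy",c,allow_pickle=True)
print({k:v for k,v in c.items() if k!="img"}, bot.get_obs()["ee_pos"])
im=c["img"].copy()
for p,col in (((.655,.156,.202),(0,0,255)),((.575,.112,.198),(0,255,0)),((.575,.197,.198),(0,255,255))):
    u=proj(c,p)[0]; print(u); cv2.drawMarker(im,tuple(int(a) for a in u),col,0,10,1)
cv2.imwrite("pics/w1.png",cv2.resize(im,None,fx=1.5,fy=1.5))
E
```

```text
{'vfov': 66.28293776942942, 'cx': 260.91119267913245, 'cy': 187.75464056419733, 'D': array([-0.06540433,  0.        ,  0.        ,  0.        ,  0.        ]), 'xyz': array([0.64800433, 0.23551818, 0.47394155]), 'attitude': array([ 1.61162903e+02,  6.62564188e-02, -5.33194931e-01])} [0.64970563 0.15644956 0.32701085]
[269.2735339  174.65839826]
[191.40409037 215.368107  ]
[183.80033091 132.28479078]
```

View pics/w1.png

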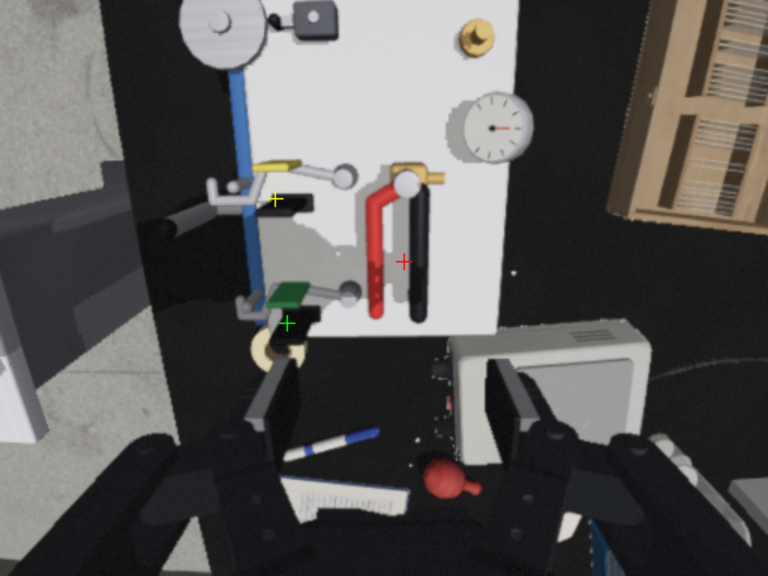

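The wrist view shows the red bar along column ~375 (rows 190–318) and the black bar along ~419. The green tab is at (268–310, 283–306) with its black plate at (272–320, 308–345). The yellow tab is at (253–300, 160–170) with its plate at (258–313, 195–216). I'll cast rays from these to refine the grip points.

```bash
python3 - <<'E'
from h import *
c=np.load("w1.npy",allow_pickle=True).item()
f=lambda X,Y,z:plane(c,[(X/1.5,Y/1.5)],z)[0].round(4)
print("red",f(374,205,.206),f(376,316,.206),"blk",f(420,195,.206),f(419,318,.206))
print("green top edge L",f(268,306,.215),f(303,306,.215),"blk right top",f(273,346,.215),f(307,344,.215))
print("yel top",f(253,169,.215),f(290,169,.215),"blk right top",f(262,217,.215),f(300,215,.215))
print("cap",f(163,228,.2), "corner FR",f(259,338,.16),"RR",f(498,334,.16), "rear far",f(517,0,.16))
cr=c["img"][95:235,150:300]; cv2.imwrite("pics/w1c.png",cv2.resize(cr,None,fx=4,fy=4,interpolation=cv2.INTER_CUBIC))
E
```

```text
red [0.6368 0.1934 0.206 ] [0.6365 0.1203 0.206 ] blk [0.6646 0.1992 0.206 ] [0.6649 0.1186 0.206 ]
green top edge L [0.5683 0.1315 0.215 ] [0.5907 0.1314 0.215 ] blk right top [0.5687 0.1032 0.215 ] [0.5913 0.1046 0.215 ]
yel top [0.5677 0.2165 0.215 ] [0.5893 0.2161 0.215 ] blk right top [0.5703 0.1885 0.215 ] [0.5931 0.1894 0.215 ]
cap [0.5005 0.1798 0.2   ] corner FR [0.5413 0.0822 0.16  ] RR [0.7302 0.0841 0.16  ] rear far [0.7282 0.3167 0.16  ]
```

View pics/w1c.png

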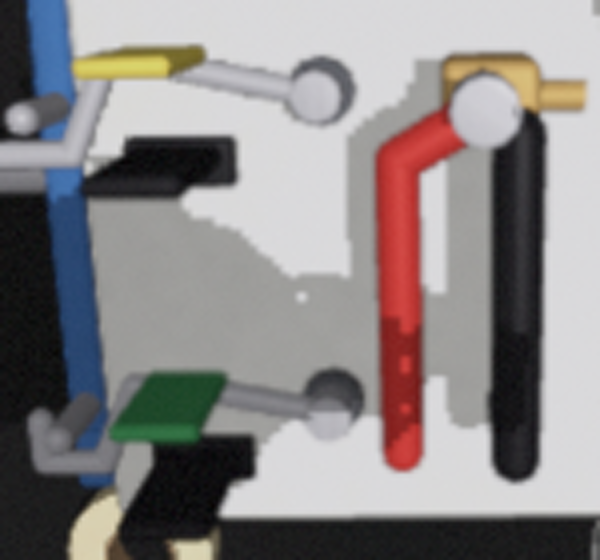

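Both views agree to about 3 mm: vent (0.6555, 0.157), main catch (0.578, 0.1145), safety catch (0.578, 0.199). Next I'll descend over the vent.

Call:
{"fn": "play_rows", "kwargs": {
  "steps": [
    [[0,0.0012,0.017,0],[0,0.0012,0.017,0],[0,0.0012,0.017,0],[0,0.0012,0.017,0],[0,0,0.017,0]]
  ]
}}

```text
time: 3.48
ee_pos: [0.6515, 0.1508, 0.2447]
tcp_rot: [-179.9, 0.0, 89.4]
wrist_force: [0.2, -0.4, 0.5]
opening: 0.0659
grasp_force: 0.0
```

Call:
{"fn": "play_rows", "kwargs": {
  "steps": [
    [[0,0,0,0],[0,0,0,0],[0,0,0,0],[0,0,0,0],[0,0,0,0]]
  ]
}}

```text
time: 3.9
ee_pos: [0.6519, 0.1509, 0.2476]
tcp_rot: [179.9, -0.0, 89.4]
wrist_force: [-0.4, 0.3, -0.1]
opening: 0.066
grasp_force: 0.0
```

Call:
{"fn": "play_rows", "kwargs": {
  "steps": [
    [[0.002,0.0012,0.013,0],[0.002,0.0012,0.013,0],[0.002,0.0012,0.013,0],[0,0,0.013,0],[0,0,0.011,0]]
  ]
}}

```text
time: 4.32
ee_pos: [0.6554, 0.157, 0.1831]
tcp_rot: [180.0, -0.0, 89.4]
wrist_force: [-0.2, -0.1, -0.6]
opening: 0.0661
grasp_force: 0.0
```

Call:
{"fn": "play_rows", "kwargs": {
  "steps": [
    [[0,0,0,0],[0,0,0,0],[0,0,0,0],[0,0,0,0],[0,0,0,0]]
  ]
}}

```text
time: 4.73
ee_pos: [0.6556, 0.1569, 0.1844]
tcp_rot: [179.9, -0.0, 89.4]
wrist_force: [0.2, -1.5, -0.2]
opening: 0.0661
grasp_force: 0.0
```

```bash
python3 - <<'E'
from h import *
c=bot.camera("wrist")
cv2.imwrite("pics/w2.png",c["img"])
E
```

```text
(no output)
```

View pics/w2.png

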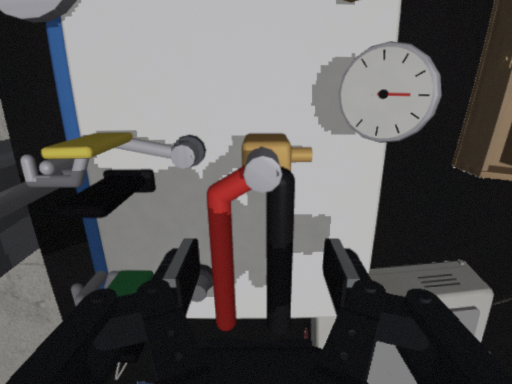

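The fingers (columns ~190 and ~335) straddle the red bar (222) and black bar (280). I'll squeeze.

Call:
{"fn": "play_rows", "kwargs": {
  "steps": [
    [[0,0,0,0],[0,0,0,0],[0,0,0,0],[0,0,0,0],[0,0,0,0]]
  ],
  "gripper": 0.02,
  "squeeze": 35
}}

```text
time: 5.2
ee_pos: [0.6563, 0.1562, 0.1841]
tcp_rot: [179.8, 0.0, 89.4]
wrist_force: [4.1, -3.9, 2.7]
opening: 0.028
grasp_force: 36.0
```

Call:
{"fn": "play_rows", "kwargs": {
  "steps": [
    [[0,0,0,0],[0,0,0,0],[0,0,0,0],[0,0,0,0],[0,0,0,0]]
  ]
}}

```text
time: 5.62
ee_pos: [0.6563, 0.1562, 0.1841]
tcp_rot: [179.8, 0.0, 89.4]
wrist_force: [4.4, -4.6, 2.4]
opening: 0.0282
grasp_force: 36.0
```

Call:
{"fn": "play_rows", "kwargs": {
  "steps": [
    [[0,0,0,0],[0,0,0,0],[0,0,0,0],[0,0,0,0],[0,0,0,0]]
  ]
}}

```text
time: 6.03
ee_pos: [0.6563, 0.1562, 0.1841]
tcp_rot: [179.8, 0.0, 89.4]
wrist_force: [4.5, -3.5, 3.3]
opening: 0.0277
grasp_force: 36.0
```

The opening is 28 mm against the 29 mm given, so the trigger is fully squeezed. I'll release, rise, turn 90° and go over the main catch.

Call:
{"fn": "play_rows", "kwargs": {
  "steps": [
    [[0,0,0,0],[0,0,0,0],[0,0,0,0],[0,0,0,0],[0,0,0,0]]
  ],
  "gripper": 0.066
}}

```text
time: 6.45
ee_pos: [0.6553, 0.1568, 0.1833]
tcp_rot: [180.0, 0.0, 89.4]
wrist_force: [-1.2, 0.4, 0.0]
opening: 0.0659
grasp_force: 0.0
```

Call:
{"fn": "play_rows", "kwargs": {
  "steps": [
    [[0,0,-0.016,0],[0,0,-0.016,0],[0,0,-0.016,0],[0,0,-0.016,0],[0,0,-0.016,0]]
  ]
}}

```text
time: 6.87
ee_pos: [0.6552, 0.1568, 0.2642]
tcp_rot: [180.0, 0.0, 89.4]
wrist_force: [0.2, 0.1, 0.0]
opening: 0.0663
grasp_force: 0.0
```

Call:
{"fn": "play_rows", "kwargs": {
  "steps": [
    [[-0.0085,-0.0155,0,0],[-0.0085,-0.0155,0,0],[-0.0085,-0.0155,0,0],[-0.0085,-0.0155,0,0],[-0.0085,-0.0155,0,0]]
  ],
  "gripper": 0.05
}}

```text
time: 7.28
ee_pos: [0.5766, 0.1147, 0.2632]
tcp_rot: [180.0, 0.0, 89.4]
wrist_force: [1.1, -0.8, -0.1]
opening: 0.0498
grasp_force: 0.0
```

Call:
{"fn": "play_rows", "kwargs": {
  "steps": [
    [[0,0,0,0.1047],[0,0,0,0.1047],[0,0,0,0.1047],[0,0,0,0.1047],[0,0,0,0.1047]]
  ]
}}

```text
time: 7.7
ee_pos: [0.5773, 0.115, 0.2635]
tcp_rot: [180.0, -0.0, 59.1]
wrist_force: [1.2, 0.2, 0.1]
opening: 0.05
grasp_force: 0.0
```

Call:
{"fn": "play_rows", "kwargs": {
  "steps": [
    [[0,0,0,0.1047],[0,0,0,0.1047],[0,0,0,0.1047],[0,0,0,0.1047],[0,0,0,0.1047]]
  ]
}}

```text
time: 8.12
ee_pos: [0.5774, 0.1151, 0.2634]
tcp_rot: [180.0, -0.0, 29.1]
wrist_force: [0.8, 0.2, -0.1]
opening: 0.0498
grasp_force: 0.0
```

Call:
{"fn": "play_rows", "kwargs": {
  "steps": [
    [[0,0,0,0.1047],[0,0,0,0.1047],[0,0,0,0.1047],[0,0,0,0.1047],[0,0,0,0.1047]]
  ]
}}

```text
time: 8.53
ee_pos: [0.5835, 0.0604, 0.2633]
tcp_rot: [-177.6, 0.2, 4.8]
wrist_force: [1.0, -0.3, -0.5]
opening: 0.0498
grasp_force: 0.0
```

Call:
{"fn": "play_rows", "kwargs": {
  "steps": [
    [[0,0,0,0],[0,0,0,0],[0,0,0,0],[0,0,0,0],[0,0,0,0]]
  ]
}}

```text
time: 8.95
ee_pos: [0.5833, 0.0605, 0.2633]
tcp_rot: [-177.6, 0.2, 4.8]
wrist_force: [-0.9, 0.6, 0.4]
opening: 0.05
grasp_force: 0.0
```

```bash
python3 - <<'E'
from h import *
o=bot.get_obs(); print(o["ee_pos"],o["tcp_rot"])
c=bot.camera("wrist"); np.save("w3.npy",c,allow_pickle=True); im=c["img"].copy()
print(c["xyz"],c["attitude"])
for p,col in (((.578,.1145,.215),(0,255,0)),((.578,.199,.215),(0,255,255))):
    u=proj(c,p)[0]; print(u); cv2.drawMarker(im,tuple(int(a) for a in u),col,0,8,1)
cv2.imwrite("pics/w3.png",cv2.resize(im,None,fx=1.5,fy=1.5))
E
```

```text
[0.58331946 0.06048848 0.26334768] [-1.77605737e+02  1.71242170e-01  4.81296899e+00]
[0.66684662 0.06176407 0.40612543] [160.99046534   2.36887486 -85.16232264]
[188.38972186 210.70946305]
[ 76.47435273 199.42142666]
```

View pics/w3.png

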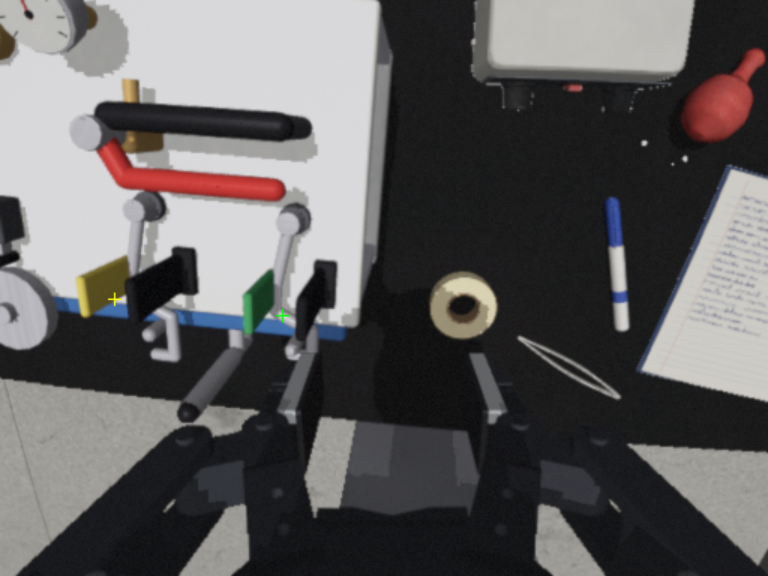

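The turn stopped at yaw 4.8° and the tool shifted aside, which looks like a joint limit. I'll check the joints.

```bash
python3 - <<'E'
from h import *
print(bot.get_obs()["q"].round(1))
E
```

```text
[  4.8  11.2  20.6  99.6   2.4 179.9]
```

Joint 6 is at its limit, so the half-turned grasp (yaw 179.4°) is the one to use. I'll turn back and see whether the pose recovers.

Call:
{"fn": "play_rows", "kwargs": {
  "steps": [
    [[0,0,0,-0.122],[0,0,0,-0.122],[0,0,0,-0.122],[0,0,0,-0.122],[0,0,0,-0.122]]
  ]
}}

```text
time: 9.42
ee_pos: [0.5833, 0.0604, 0.2633]
tcp_rot: [-177.9, -1.2, 40.1]
wrist_force: [-0.3, 0.6, 0.5]
opening: 0.0501
grasp_force: 0.0
```

Call:
{"fn": "play_rows", "kwargs": {
  "steps": [
    [[0,0,0,-0.122],[0,0,0,-0.122],[0,0,0,-0.122],[0,0,0,-0.122],[0,0,0,-0.122]]
  ]
}}

```text
time: 9.83
ee_pos: [0.5833, 0.0604, 0.2633]
tcp_rot: [-179.0, -2.2, 75.0]
wrist_force: [0.3, -0.6, 0.4]
opening: 0.0501
grasp_force: 0.0
```

The pose kept a harmless 2.4° tilt. I'll carry on turning to yaw 179.4° and have a helper convert world targets to tool-axis shifts.

Call:
{"fn": "play_rows", "kwargs": {
  "steps": [
    [[0,0,0,-0.1215],[0,0,0,-0.1215],[0,0,0,-0.1215],[0,0,0,-0.1215],[0,0,0,-0.1215]]
  ]
}}

```text
time: 10.25
ee_pos: [0.5833, 0.0603, 0.2633]
tcp_rot: [179.5, -2.4, 109.9]
wrist_force: [0.6, -0.2, 0.2]
opening: 0.05
grasp_force: 0.0
```

Call:
{"fn": "play_rows", "kwargs": {
  "steps": [
    [[0,0,0,-0.1215],[0,0,0,-0.1215],[0,0,0,-0.1215],[0,0,0,-0.1215],[0,0,0,-0.1215]]
  ]
}}

```text
time: 10.67
ee_pos: [0.5833, 0.0603, 0.2633]
tcp_rot: [178.3, -1.7, 144.7]
wrist_force: [-0.4, 0.5, 0.3]
opening: 0.05
grasp_force: 0.0
```

Call:
{"fn": "play_rows", "kwargs": {
  "steps": [
    [[0,0,0,-0.1215],[0,0,0,-0.1215],[0,0,0,-0.1215],[0,0,0,-0.1215],[0,0,0,-0.1215]]
  ]
}}

```text
time: 11.08
ee_pos: [0.5833, 0.0603, 0.2633]
tcp_rot: [177.6, -0.4, 179.5]
wrist_force: [-0.0, 0.7, -0.4]
opening: 0.0501
grasp_force: 0.0
```

```bash
cat >> h.py <<'E'
def to(p,n=5,pos=None):
    "per-row tool shift to bring the grasp point to p (world)"
    o=bot.get_obs(); M=R.from_euler("xyz",o["tcp_rot"],degrees=True).as_matrix()
    g=(o["ee_pos"] if pos is None else pos)-.0187*M[:,2]
    print("grasp",g.round(4),"rot",o["tcp_rot"].round(1),"z",M[:,2].round(3),"rows/",n,(M.T@(np.array(p)-g)/n).round(4), "q",o["q"].round(1))
E
python3 - <<'E'
from h import *
to((.578,.1145,.285)); to((.578,.1145,.204),4,np.array([.578,.1145,.285])-0)
E
```

```text
grasp [0.5834 0.0596 0.282 ] rot [177.6  -0.4 179.5] z [-0.007  0.041 -0.999] rows/ 5 [ 0.0012  0.011  -0.0001] q [ 4.7 11.2 20.6 99.6  2.4  5.3]
grasp [0.5781 0.1137 0.3037] rot [177.6  -0.4 179.5] z [-0.007  0.041 -0.999] rows/ 4 [-0.0001 -0.0008  0.0249] q [ 4.7 11.2 20.6 99.6  2.4  5.3]
```

Call:
{"fn": "play_rows", "kwargs": {
  "steps": [
    [[0.0011,0.0109,0,0],[0.0011,0.0109,0,0],[0.0011,0.0109,0,0],[0.0011,0.0109,0,0],[0.0011,0.0109,0,0]]
  ]
}}

```text
time: 11.5
ee_pos: [0.5786, 0.1159, 0.2657]
tcp_rot: [177.6, -0.4, 179.0]
wrist_force: [-0.2, -0.4, -0.1]
opening: 0.0501
grasp_force: 0.0
```

Call:
{"fn": "play_rows", "kwargs": {
  "steps": [
    [[0,-0.0006,0.009,0],[0,-0.0006,0.009,0],[0,-0.0006,0.009,0],[0,-0.0006,0.009,0],[0,-0.0006,0.009,0]]
  ]
}}

```text
time: 11.92
ee_pos: [0.5782, 0.1125, 0.219]
tcp_rot: [177.6, -0.5, 179.0]
wrist_force: [0.6, -0.3, 0.7]
opening: 0.0501
grasp_force: 0.0
```

```bash
python3 - <<'E'
from h import *
to((.578,.1145,.203))
c=bot.camera("wrist"); im=c["img"].copy(); np.save("w4.npy",c,allow_pickle=True)
cv2.imwrite("pics/w4.png",cv2.resize(im,None,fx=1.5,fy=1.5))
E
```

```text
grasp [0.5784 0.1117 0.2377] rot [177.6  -0.5 179. ] z [-0.007  0.041 -0.999] rows/ 5 [0.     0.0003 0.007 ] q [ 9.9 10.2 14.5 94.3  2.4 10.8]
```

View pics/w4.png

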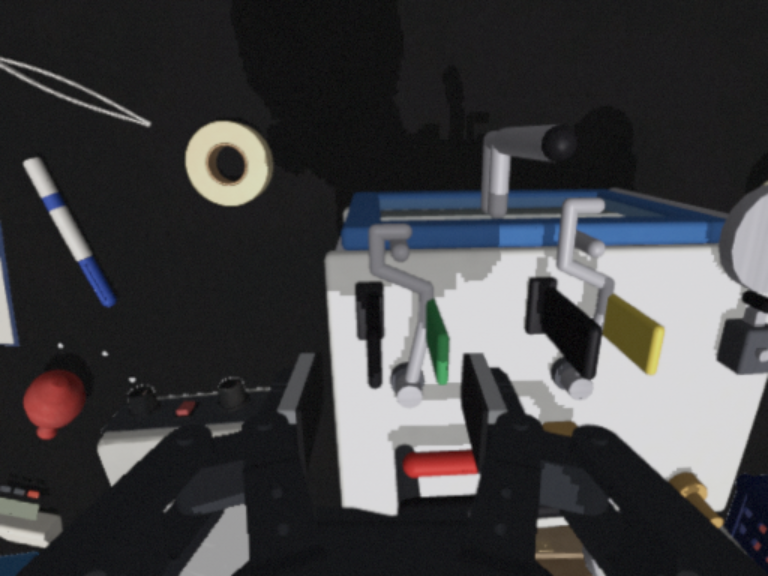

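The view shows black plate's top edge ending at (370,386) and the green tab's at (441,380), between the fingers at ~310 and ~475. One ray check, then I'll go down.

```bash
python3 - <<'E'
from h import *
c=np.load("w4.npy",allow_pickle=True).item()
f=lambda X,Y,z:plane(c,[(X/1.5,Y/1.5)],z)[0].round(4)
print(f(368,386,.215),f(447,381,.215),f(597,375,.215),f(656,373,.215),c["xyz"])
print("bar cap top",f(563,145,.2))
E
```

```text
[0.587  0.1038 0.215 ] [0.5861 0.1342 0.215 ] [0.5865 0.1942 0.215 ] [0.587  0.2192 0.215 ] [0.49614091 0.108293   0.36269968]
bar cap top [0.4997 0.1773 0.2   ]
```

Call:
{"fn": "play_rows", "kwargs": {
  "steps": [
    [[0.0003,0.0005,0.007,0],[0.0003,0.0005,0.007,0],[0.0003,0.0005,0.007,0],[0.0003,0.0005,0.007,0],[0,0.0004,0.0067,0]]
  ]
}}

```text
time: 12.38
ee_pos: [0.577, 0.117, 0.1852]
tcp_rot: [177.6, -0.4, 179.1]
wrist_force: [-0.5, -0.3, -0.4]
opening: 0.05
grasp_force: 0.0
```

Call:
{"fn": "play_rows", "kwargs": {
  "steps": [
    [[0,0,0,0],[0,0,0,0],[0,0,0,0],[0,0,0,0],[0,0,0,0]]
  ],
  "gripper": 0.014,
  "squeeze": 30
}}

```text
time: 12.8
ee_pos: [0.5764, 0.1159, 0.1858]
tcp_rot: [177.8, -0.5, 179.1]
wrist_force: [-4.3, -5.6, -2.1]
opening: 0.024
grasp_force: 31.7
```

Call:
{"fn": "play_rows", "kwargs": {
  "steps": [
    [[0,0,0,0],[0,0,0,0],[0,0,0,0],[0,0,0,0],[0,0,0,0]]
  ]
}}

```text
time: 13.22
ee_pos: [0.5763, 0.1158, 0.1857]
tcp_rot: [177.8, -0.5, 179.1]
wrist_force: [-3.7, -5.0, -1.1]
opening: 0.0239
grasp_force: 31.7
```

Call:
{"fn": "play_rows", "kwargs": {
  "steps": [
    [[0,0,0,0],[0,0,0,0],[0,0,0,0],[0,0,0,0],[0,0,0,0]]
  ]
}}

```text
time: 13.63
ee_pos: [0.5763, 0.1158, 0.1857]
tcp_rot: [177.8, -0.5, 179.1]
wrist_force: [-4.3, -5.4, -1.5]
opening: 0.0238
grasp_force: 31.7
```

The opening is 24 mm against 23 mm, so the main catch is fully squeezed. I'll release, rise and move above the safety catch.

Call:
{"fn": "play_rows", "kwargs": {
  "steps": [
    [[0,0,0,0],[0,0,0,0],[0,0,0,0],[0,0,0,0],[0,0,0,0]]
  ],
  "gripper": 0.05
}}

```text
time: 14.05
ee_pos: [0.5772, 0.1169, 0.1863]
tcp_rot: [177.6, -0.4, 179.1]
wrist_force: [0.9, 0.2, -0.1]
opening: 0.0501
grasp_force: 0.0
```

Call:
{"fn": "play_rows", "kwargs": {
  "steps": [
    [[0,0,-0.01,0],[0,0,-0.01,0],[0,0,-0.01,0],[0,0,-0.01,0],[0,0,-0.01,0]]
  ]
}}

```text
time: 14.47
ee_pos: [0.5776, 0.1148, 0.2376]
tcp_rot: [177.6, -0.3, 179.1]
wrist_force: [-0.3, -0.3, -0.1]
opening: 0.0501
grasp_force: 0.0
```

Call:
{"fn": "play_rows", "kwargs": {
  "steps": [
    [[-0.0002,0.0173,0,0],[-0.0002,0.0173,0,0],[-0.0002,0.0173,0,0],[-0.0002,0.0173,0,0],[-0.0002,0.0173,0,0]]
  ]
}}

```text
time: 14.88
ee_pos: [0.58, 0.202, 0.2405]
tcp_rot: [177.6, -0.4, 179.0]
wrist_force: [-0.5, -0.3, -0.3]
opening: 0.0502
grasp_force: 0.0
```

```bash
python3 - <<'E'
from h import *
to((.578,.2,.203))
c=bot.camera("wrist"); np.save("w5.npy",c,allow_pickle=True)
cv2.imwrite("pics/w5.png",c["img"])
E
```

```text
grasp [0.5801 0.2012 0.2591] rot [177.6  -0.4 179. ] z [-0.006  0.042 -0.999] rows/ 5 [ 0.0003 -0.0007  0.0112] q [18.1 13.9 21.2 96.9  2.4 19.1]
```

View pics/w5.png

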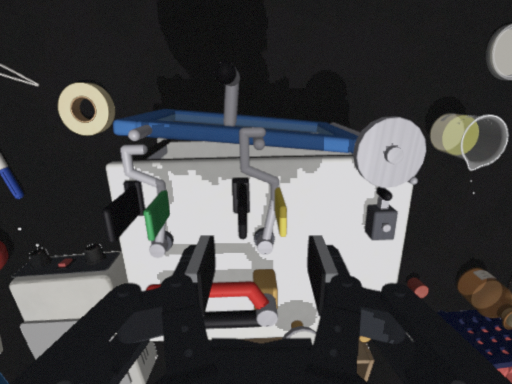

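The door (blue frame, 115–360) now stands out at a slant on the safety catch hook at ~(250,135). The fingers (200, 325) straddle the yellow tab and its plate (240–285). I'll descend and squeeze.

Call:
{"fn": "play_rows", "kwargs": {
  "steps": [
    [[0.0003,-0.0007,0.0112,0],[0.0003,-0.0007,0.0112,0],[0.0003,-0.0007,0.0112,0],[0.0003,-0.0007,0.0112,0],[0.0003,-0.0007,0.0112,0]]
  ]
}}

```text
time: 15.35
ee_pos: [0.5781, 0.2, 0.1837]
tcp_rot: [177.6, -0.4, 179.1]
wrist_force: [0.2, -0.2, -0.2]
opening: 0.0499
grasp_force: 0.0
```

Call:
{"fn": "play_rows", "kwargs": {
  "steps": [
    [[0,0,0,0],[0,0,0,0],[0,0,0,0],[0,0,0,0],[0,0,0,0]]
  ],
  "gripper": 0.014
}}

```text
time: 15.77
ee_pos: [0.5769, 0.2008, 0.1838]
tcp_rot: [177.6, -0.5, 179.2]
wrist_force: [-5.3, 5.2, -2.5]
opening: 0.0242
grasp_force: 30.2
```

Call:
{"fn": "play_rows", "kwargs": {
  "steps": [
    [[0,0,0,0],[0,0,0,0],[0,0,0,0],[0,0,0,0],[0,0,0,0]]
  ]
}}

```text
time: 16.18
ee_pos: [0.5769, 0.2008, 0.1837]
tcp_rot: [177.6, -0.6, 179.2]
wrist_force: [-5.4, 5.1, -3.7]
opening: 0.0239
grasp_force: 30.2
```

Call:
{"fn": "play_rows", "kwargs": {
  "steps": [
    [[0,0,0,0],[0,0,0,0],[0,0,0,0],[0,0,0,0],[0,0,0,0]]
  ]
}}

```text
time: 16.6
ee_pos: [0.5769, 0.2008, 0.1838]
tcp_rot: [177.6, -0.5, 179.2]
wrist_force: [-5.4, 4.8, -4.6]
opening: 0.0238
grasp_force: 30.2
```

Call:
{"fn": "play_rows", "kwargs": {
  "steps": [
    [[0,0,0,0],[0,0,0,0],[0,0,0,0],[0,0,0,0],[0,0,0,0]]
  ],
  "gripper": 0.05
}}

```text
time: 17.02
ee_pos: [0.5781, 0.1999, 0.1839]
tcp_rot: [177.6, -0.4, 179.0]
wrist_force: [-0.4, -0.7, 0.5]
opening: 0.0498
grasp_force: 0.0
```

Call:
{"fn": "play_rows", "kwargs": {
  "steps": [
    [[0,0,-0.012,0],[0,0,-0.012,0],[0,0,-0.012,0],[0,0,-0.012,0],[0,0,-0.012,0]]
  ]
}}

```text
time: 17.43
ee_pos: [0.5783, 0.1973, 0.2442]
tcp_rot: [177.6, -0.4, 179.0]
wrist_force: [0.5, 0.1, -0.3]
opening: 0.0502
grasp_force: 0.0
```

```bash
python3 - <<'E'
from h import *
to((.578,.2,.203))
for n in("wrist","top"):
    c=bot.camera(n); np.save(n+"6.npy",c,allow_pickle=True)
    if n=="wrist": a=c["img"]
    else: b=cv2.resize(c["img"][140:240,190:300],None,fx=3.8,fy=3.84,interpolation=cv2.INTER_CUBIC)
im=np.hstack([a,b[:384]]); cv2.imwrite("pics/s6.png",im[:,:800]); print(im.shape)
E
```

```text
grasp [0.5785 0.1966 0.2629] rot [177.6  -0.4 179. ] z [-0.006  0.041 -0.999] rows/ 5 [0.     0.0002 0.012 ] q [17.7 13.6 21.3 97.3  2.4 18.7]
(384, 930, 3)
```

View pics/s6.png

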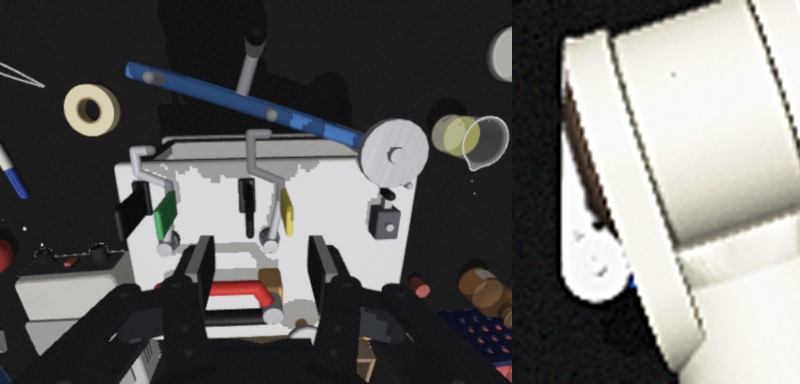

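The door is ajar, with the blue frame slanting from (127,68) to the hinge disk at (395,155). The bar runs from (243,95) to its cap near (255,35). The picture budget is used up, so I'll find the bar numerically and check it against the hinge geometry.

```bash
python3 - <<'E'
from h import *
c=np.load("wrist6.npy",allow_pickle=True).item(); im=c["img"]
h=np.array([.5434,.307]); v=np.array([.500,.1775])-h
for a in(.25,.31,.37):
    b=h+[v[0]*np.cos(a)+v[1]*np.sin(a),-v[0]*np.sin(a)+v[1]*np.cos(a)]
    print(a,b.round(4),proj(c,[[*b,z] for z in(.122,.17,.192,.199)]).round(0).tolist())
print("disk hub",plane(c,[(395,155)],.165).round(4),"cam",c["xyz"].round(3))
g=cv2.cvtColor(im,cv2.COLOR_BGR2HSV)
for r in range(8,100,5):
    print(r,' '.join(f"{x:3d}" for x in im[r,232:276:2].max(axis=1)))
E
```

```text
0.25 [0.4693 0.1923] [[247.0, 58.0], [246.0, 50.0], [246.0, 46.0], [246.0, 44.0]]
0.31 [0.4626 0.1969] [[252.0, 49.0], [253.0, 40.0], [253.0, 34.0], [253.0, 32.0]]
0.37 [0.4561 0.202 ] [[258.0, 41.0], [260.0, 29.0], [261.0, 22.0], [262.0, 19.0]]
disk hub [[0.5459 0.3083 0.165 ]] cam [0.496 0.193 0.388]
8  21  22  19  15  16  21  19  20  19  18  14  20  15  15  18  14  25  27  31  26  30  27
13  15  18  22  17  20  21  16  18  17  21  19  18  21  18  20  20  25  26  29  30  27  30
18  19  21  18  20  12  21  18  16  20  17  21  22  17  15  17  20  19  21  26  28  25  25
23  18  19  19  15  18  23  21  19  17  21  17  20  25  20  20  18  18  18  31  31  29  30
28  19  25  19  17  21  20  14  17  18  20  21  23  24  23  22  21  17  21  30  27  32  32
33  21  21  18  19  20  20  16  17  19  22  23  27  27  26  22  17  17  17  30  28  30  24
38  16  19  19  17  20  19  34  21  18  11  20  16  19  17  20  19  19  35  31  29  31  28
43  23  18  15  21  20  24  26  61  56  27  12  17  19  13  10  37  59  33  29  30  27  32
48  20  20  16  16  20  21  21  63  64  65  63  65  64  66  64  65  2
[... 231 characters left out ...]
 89 121 131 135 129 114  80  22  21  15  22  27  24  29  26  26
68  17  19  19  22  24  68 115 128 133 130 119  93  28  22  20  22  18  18  29  29  30  29
73  15  16  15  15  46 108 126 132 133 125 104  46  20  17  18  18  20  20  18  24  24  28
78  17  17  21  24  98 121 129 133 127 110  69  16  21  20  17  22  19  18  16  20  22  17
83  16  16  21  74 117 128 132 129 117  87  25  17  20  17  16  21  16  22  22  20  15  22
88  16  16  53 112 125 132 131 121  99  34  17  17  16  18  17  18  21  16  20  19  25  21
93  96  87  91 118 127 132 126 106  56  19  20  17  17  18  18  19  18  18  17  17  18  21
98 115 116 118 116 113 111 109 105  95  91 100 102  86  64  37  27  20  12  13  19  16  17
```

The predicted ajar bar position matches the image: the cap is at (255,33), giving pull_grip at about (0.4625, 0.1985). I'll turn so that the fingers close along the door's normal (yaw ≈ 251.6°), then move over it.

Call:
{"fn": "play_rows", "kwargs": {
  "steps": [
    [[0,0,0,-0.1267],[0,0,0,-0.1267],[0,0,0,-0.1267],[0,0,0,-0.1267],[0,0,0,-0.1267]]
  ],
  "gripper": 0.036
}}

```text
refused, turn out of range in row 1
```

Call:
{"fn": "play_rows", "kwargs": {
  "steps": [
    [[0,0,0,-0.125],[0,0,0,-0.125],[0,0,0,-0.125],[0,0,0,-0.125],[0,0,0,-0.125]]
  ]
}}

```text
time: 17.95
ee_pos: [0.5782, 0.1975, 0.2425]
tcp_rot: [177.8, 1.0, -144.8]
wrist_force: [0.6, -0.1, -0.3]
opening: 0.0501
grasp_force: 0.0
```

```bash
python3 - <<'E'
from h import *
to((.4625,.1965,.262))
E
```

```text
grasp [0.5784 0.1967 0.2612] rot [ 177.8    1.  -144.8] z [-0.007  0.041 -0.999] rows/ 5 [0.019  0.0133 0.    ] q [ 17.8  13.6  21.1  97.1   2.4 -17.4]
```

Call:
{"fn": "play_rows", "kwargs": {
  "steps": [
    [[0,0,0,-0.125],[0,0,0,-0.125],[0,0,0,-0.125],[0,0,0,-0.125],[0,0,0,-0.125]]
  ],
  "gripper": 0.036
}}

```text
time: 18.37
ee_pos: [0.5782, 0.1975, 0.2425]
tcp_rot: [178.8, 2.1, -109.0]
wrist_force: [0.7, -0.1, -0.1]
opening: 0.0361
grasp_force: 0.0
```

```bash
python3 - <<'E'
from h import *
to((.4625,.195,.261))
E
```

```text
grasp [0.5783 0.1967 0.2612] rot [ 178.8    2.1 -109. ] z [-0.007  0.041 -0.999] rows/ 5 [0.0079 0.0218 0.0002] q [ 17.8  13.6  21.1  97.1   2.4 -53.3]
```

Call:
{"fn": "play_rows", "kwargs": {
  "steps": [
    [[0.0079,0.0218,0,0],[0.0079,0.0218,0,0],[0.0079,0.0218,0,0],[0.0079,0.0218,0,0],[0.0079,0.0218,0,0]]
  ]
}}

```text
time: 18.78
ee_pos: [0.4612, 0.1962, 0.2431]
tcp_rot: [178.8, 2.1, -109.4]
wrist_force: [-0.1, -1.3, 0.3]
opening: 0.0362
grasp_force: 0.0
```

Call:
{"fn": "play_rows", "kwargs": {
  "steps": [
    [[0,0,0,0],[0,0,0,0],[0,0,0,0],[0,0,0,0],[0,0,0,0]]
  ]
}}

```text
time: 19.2
ee_pos: [0.463, 0.1963, 0.2435]
tcp_rot: [178.8, 2.1, -109.4]
wrist_force: [0.5, 0.4, 0.1]
opening: 0.0361
grasp_force: 0.0
```

```bash
python3 - <<'E'
from h import *
to((.4625,.1985,.177))
c=bot.camera("wrist"); np.save("wrist7.npy",c,allow_pickle=True); im=c["img"]
print(c["xyz"].round(3),c["attitude"].round(1))
P=proj(c,[[.4625,.1985,z] for z in(.122,.15,.17,.18,.192,.199)]); print(P.round(1).tolist())
u0=int(P[2,0]); 
for z,(u,v) in zip((.122,.15,.17,.18,.192,.199),P):
    r=int(round(v)); 
    if 0<=r<384: print(z,r,' '.join(f"{x:3d}" for x in im[r,max(0,int(u)-40):int(u)+41:3].max(axis=1)))
E
```

```text
grasp [0.4631 0.1956 0.2622] rot [ 178.8    2.1 -109.4] z [-0.007  0.041 -0.999] rows/ 5 [ 0.0001 -0.      0.017 ] q [ 21.7  -1.7   4.6  95.8   2.3 -49. ]
[0.436 0.112 0.383] [159.2  -1.2 160.7]
[[259.1, 178.1], [259.6, 188.8], [260.0, 197.9], [260.3, 203.1], [260.6, 209.8], [260.8, 214.1]]
0.122 178 128 128 128 188 199 197 196 195 194 194 192 144  78  80  80  77  41  28  30  30  31  33  28  28  28  27  30
0.15 189  50 110 126  97  26  19  17  19  15  18  21  69  78  80  80  79  71  26  29  31  32  28  25  30  30  25  30
0.17 198  57 107 109  87  23  17  20  18  19  20  20  76  79  79  79  77  68  32  28  29  32  32  29  30  28  31  32
0.18 203  48 105 111  97  25  18  16  17  17  21  29  73  43  18  21  38  72  30  27  29  30  30  31  33  30  27  29
0.192 210  46 103 108 103  32  21  21  19  20  20  23  22  25  26  24  25  27  24  29  25  26  30  27  28  28  30  31
0.199 214  42 102 108 105  39  18  18  19  18  20  16  27  35  56  42  34  24  17  25  31  28  29  28  33  29  28  27
```

The sleeve's centre is at column 260 against 260 predicted, so I'm well aligned. I'll descend 85 mm and close.

Call:
{"fn": "play_rows", "kwargs": {
  "steps": [
    [[0,0,0.01,0],[0,0,0.01,0],[0,0,0.01,0],[0,0,0.01,0],[0,0,0.01,0]]
  ]
}}

```text
time: 19.67
ee_pos: [0.4618, 0.1984, 0.1924]
tcp_rot: [178.8, 2.1, -109.4]
wrist_force: [-0.8, 0.6, 0.4]
opening: 0.036
grasp_force: 0.0
```

Call:
{"fn": "play_rows", "kwargs": {
  "steps": [
    [[0,0,0.007,0],[0,0,0.007,0],[0,0,0.007,0],[0,0,0.007,0],[0,0,0.007,0]]
  ]
}}

```text
time: 20.08
ee_pos: [0.4619, 0.2, 0.1586]
tcp_rot: [178.9, 2.1, -109.3]
wrist_force: [0.1, 0.9, -0.0]
opening: 0.0357
grasp_force: 0.0
```

Call:
{"fn": "play_rows", "kwargs": {
  "steps": [
    [[0,0,0,0],[0,0,0,0],[0,0,0,0],[0,0,0,0],[0,0,0,0]]
  ],
  "gripper": 0.005,
  "squeeze": 50
}}

```text
time: 20.5
ee_pos: [0.4618, 0.1998, 0.159]
tcp_rot: [178.9, 2.1, -109.3]
wrist_force: [-0.1, -1.2, -5.4]
opening: 0.0128
grasp_force: 48.7
```

```bash
python3 - <<'E'
from h import *
to((.4625,.1985,.177))
o=bot.get_obs(); M=R.from_euler("xyz",o["tcp_rot"],degrees=True).as_matrix(); g=(o["ee_pos"]-.0187*M[:,2])
h=np.array([.5445,.308]); v=g[:2]-h; print("r",np.hypot(*v))
for k in range(1,15):  # rows rigid with door
    a=.1
t=np.array([v[1],-v[0]])  # d(pos)/d(cw angle)
print("tool shift per 0.1 rad", (M.T@np.r_[R.from_euler("z",-.05).as_matrix()[:2,:2]@t*.1,0]).round(4))
E
```

```text
grasp [0.4619 0.199  0.1776] rot [ 178.9    2.1 -109.3] z [-0.007  0.041 -0.999] rows/ 5 [ 0.0001 -0.0001  0.0001] q [ 22.1  -2.8  -5.9  86.4   2.3 -48.6]
r 0.1367179781761053
tool shift per 0.1 rad [-0.0048  0.0128  0.0004]
```

The bar is held (13 mm opening, 49 N). I'll swing in steps rigid with the door, checking as it goes.

Call:
{"fn": "play_rows", "kwargs": {
  "steps": [
    [[-0.0027,0.0077,0.0002,0.06],[-0.0027,0.0077,0.0002,0.06],[-0.0027,0.0077,0.0002,0.06],[-0.0027,0.0077,0.0002,0.06],[-0.0027,0.0077,0.0002,0.06]]
  ]
}}

```text
time: 20.92
ee_pos: [0.434, 0.2293, 0.159]
tcp_rot: [178.4, 1.7, -126.7]
wrist_force: [8.3, 3.8, -13.1]
opening: 0.0122
grasp_force: 50.5
```

Call:
{"fn": "play_rows", "kwargs": {
  "steps": [
    [[-0.0027,0.0077,0.0003,0.06],[-0.0027,0.0077,0.0003,0.06],[-0.0027,0.0077,0.0003,0.06],[-0.0027,0.0077,0.0003,0.06],[-0.0027,0.0077,0.0003,0.06]]
  ]
}}

```text
time: 21.33
ee_pos: [0.4166, 0.2652, 0.159]
tcp_rot: [178.1, 1.2, -143.9]
wrist_force: [15.5, 2.7, -17.5]
opening: 0.0123
grasp_force: 52.1
```

```bash
cat > st.py <<'E'
from h import *
o=bot.get_obs(); M=R.from_euler("xyz",o["tcp_rot"],degrees=True).as_matrix(); g=(o["ee_pos"]-.0187*M[:,2])
h=np.array([.5445,.308]); v=g[:2]-h; v0=np.array([.4622,.1988])-h
print("g",g.round(4),"r",np.hypot(*v).round(4),"door",.31+np.arctan2(v0[1],v0[0])-np.arctan2(v[1],v[0])%(2*np.pi)+0,o["wrist_force"].round(1),o["opening"],o["grasp_force"],o["q"].round(0))
E
python3 st.py
```

```text
g [0.4166 0.2645 0.1777] r 0.1351 door -5.376313132745616 [ 15.5   2.7 -17.5] 0.012319762978326092 52.09950864315033 [31. -5. -8. 86.  2. -5.]
```

The door is at about 0.91 rad, in the detent, and the forces are moderate. I'll continue, trimming a little inward and down.

Call:
{"fn": "play_rows", "kwargs": {
  "steps": [
    [[-0.003,0.0076,0.0008,0.06],[-0.003,0.0076,0.0008,0.06],[-0.003,0.0076,0.0008,0.06],[-0.003,0.0076,0.0008,0.06],[-0.003,0.0076,0.0008,0.06]]
  ]
}}

```text
time: 21.75
ee_pos: [0.4111, 0.3056, 0.1588]
tcp_rot: [177.8, 0.7, -161.1]
wrist_force: [8.0, -4.6, 5.2]
opening: 0.0128
grasp_force: 56.8
```

```bash
python3 st.py
```

```text
g [0.4111 0.3048 0.1775] r 0.1334 door -5.072275574476109 [ 8.  -4.6  5.2] 0.012790520018728019 56.78326517343521 [36. -2. -5. 86.  2. 17.]
```

Call:
{"fn": "play_rows", "kwargs": {
  "steps": [
    [[-0.003,0.0074,0.0002,0.058],[-0.003,0.0074,0.0002,0.058],[-0.003,0.0074,0.0002,0.058],[-0.003,0.0074,0.0002,0.058],[-0.003,0.0074,0.0002,0.058]]
  ]
}}

```text
time: 22.17
ee_pos: [0.417, 0.344, 0.1588]
tcp_rot: [177.8, -0.1, -177.7]
wrist_force: [5.3, -7.7, 1.2]
opening: 0.0124
grasp_force: 56.0
```

Call:
{"fn": "play_rows", "kwargs": {
  "steps": [
    [[0,0,0,0],[0,0,0,0],[0,0,0,0],[0,0,0,0],[0,0,0,0]]
  ]
}}

```text
time: 22.58
ee_pos: [0.4169, 0.3437, 0.1587]
tcp_rot: [177.7, -0.1, -177.6]
wrist_force: [5.0, -6.4, 2.4]
opening: 0.0124
grasp_force: 56.3
```

```bash
python3 st.py; python3 - <<'E'
from h import *
for n in("side","top","wrist"):
    c=bot.camera(n); im=c["img"]; np.save(n+"8.npy",c,allow_pickle=True)
    m=cv2.inRange(cv2.cvtColor(im,cv2.COLOR_BGR2HSV),(100,130,50),(120,255,255))
    k,l,s,ce=cv2.connectedComponentsWithStats(m)
    for i in range(1,k):
        if s[i][4]>25:
            pts=np.argwhere(l==i)[:,::-1]; r=cv2.boxPoints(cv2.minAreaRect(pts.astype(np.float32)))
            print(n,s[i].tolist(),plane(c,r,.16)[:,:2].round(3).tolist())
E
```

```text
g [0.4169 0.343  0.1774] r 0.1323 door -4.78040815828295 [ 5.  -6.4  2.4] 0.01242491174467432 56.31144359707832 [39.  1. -2. 86.  2. 36.]
side [225, 140, 24, 18, 210] [[0.88, -0.071], [0.826, -0.181], [0.746, -0.074], [0.8, 0.026]]
side [72, 206, 36, 15, 92] [[1.048, 0.584], [1.072, 0.548], [0.911, 0.559], [0.892, 0.593]]
side [251, 217, 59, 52, 868] [[0.468, 0.474], [0.53, 0.301], [0.311, 0.295], [0.274, 0.459]]
side [106, 220, 14, 7, 36] [[0.901, 0.575], [0.913, 0.559], [0.86, 0.555], [0.849, 0.571]]
side [45, 224, 13, 15, 44] [[1.042, 0.706], [1.056, 0.676], [0.988, 0.69], [0.976, 0.72]]
side [52, 236, 16, 19, 81] [[0.925, 0.763], [0.987, 0.706], [0.945, 0.688], [0.885, 0.746]]
side [68, 240, 26, 19, 244] [[0.884, 0.745], [0.927, 0.689], [0.837, 0.68], [0.799, 0.735]]
side [96, 254, 11, 22, 76] [[0.811, 0.704], [0.803, 0.688], [0.72, 0.743], [0.729, 0.758]]
side [48, 266, 18, 16, 215] [[0.876, 0.821], [0.866, 0.779], [0.808, 0.807], [0.818, 0.847]]
side [16, 290, 19, 18, 255] [[0.872, 0.924], [0.852, 0.887], [0.795, 0.917], [0.815, 0.951]]
side [0, 316, 4, 14, 41] [[0.837, 0.99], 
[... 710 characters left out ...]
, 0.614], [0.862, 0.5], [0.844, 0.497], [0.83, 0.611]]
top [45, 111, 13, 14, 130] [[0.845, 0.85], [0.872, 0.824], [0.845, 0.795], [0.817, 0.822]]
top [14, 114, 14, 14, 126] [[0.833, 0.957], [0.864, 0.933], [0.839, 0.9], [0.808, 0.924]]
top [341, 186, 7, 13, 46] [[0.61, -0.085], [0.613, -0.095], [0.577, -0.106], [0.573, -0.096]]
top [211, 218, 11, 61, 354] [[0.517, 0.308], [0.518, 0.282], [0.339, 0.275], [0.339, 0.3]]
wrist [157, 82, 61, 204, 6260] [[0.333, 0.292], [0.331, 0.318], [0.441, 0.323], [0.443, 0.29]]
wrist [214, 224, 6, 45, 197] [[0.403, 0.318], [0.403, 0.321], [0.43, 0.321], [0.43, 0.318]]
wrist [185, 345, 5, 12, 36] [[0.488, 0.299], [0.488, 0.301], [0.498, 0.301], [0.498, 0.298]]
```

The arm geometry gives about 1.50 rad and the top view about 1.52 rad. The bar is held at 56 N and the forces are small and steady. I'll hand it in.

```bash
python3 -c "
from workcell import bot
print(bot.job_done())"
```

```text
the job is handed in; nothing more can be done
None
```

The job is handed in: I squeezed and released the vent, then the main catch, then the safety catch, and the arm is still holding the door open by its bar at about 1.5 rad (86°); the hand-in returned no verdict.

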